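# Put mixed-up overhauled car parts back into their colour-coded job dishes

## Task

The four overhauled parts on the repair bench stand in each other's dishes: move each one into the middle of the dish of its own colour, red-capped solenoid to red, blue-faced pulley to blue, green-lidded regulator to green, yellow-collared pinion drive to yellow. Dishes hold one part at a time, so use the empty white dish as the free spot on the way, setting a part down in it and letting go; it ends empty again. Keep the parts upright and set them down gently, without dropping or knocking them over.

Things in the scene. Friction and masses are not known exactly. Their poses are not given: they have to be found in the camera images.
- solenoid_center (a point): starter solenoid: upright steel can, 48 mm diameter, with a red cap on top (45 mm diameter) and two small copper studs standing 6 mm above the cap; marked RED by its cap. Body 50 mm tall without the studs. Loose, 0.17 to 0.56 kg, starts upright in a dish of another colour, within 10 mm of that dish's centre. This point is on its upright axis, 25 mm above its underside; its z axis points up.
- pulley_center (a point): alternator pulley: ribbed aluminium drum, 58 mm diameter, 50 mm tall, standing on end, with a blue painted top face; marked BLUE. Loose, 0.17 to 0.56 kg, starts upright in a dish of another colour, within 10 mm of that dish's centre. This point is on its upright axis, 25 mm above its underside; its z axis points up.
- regulator_center (a point): voltage regulator: finned aluminium block with a green lid covering its top, 50 mm along its own x, 36 mm along its own y, 50 mm tall; grasp it across the 36 mm (fingers closing along its y); marked GREEN. Loose, 0.17 to 0.56 kg, starts upright in a dish of another colour, within 10 mm of that dish's centre. This point is on its upright axis, 25 mm above its underside; its z axis points up.
- pinion_center (a point): starter pinion drive: upright brass drum 44 mm diameter and 30 mm tall, a yellow collar 50 mm diameter from 30 to 38 mm up, and a steel toothed pinion 30 mm diameter on top, 50 mm tall in all; marked YELLOW. Loose, 0.17 to 0.56 kg, starts upright in a dish of another colour, within 10 mm of that dish's centre. This point is on its upright axis, 25 mm above its underside; its z axis points up.
- dish_red: red parts dish, home of the part marked red: round, flat, 110 mm diameter, fixed to the bench; flat inner floor of 98 mm diameter, 3 mm above the bench, with a thin rim 6 mm above the bench. Origin: centre of its underside, on the bench (z = 0).
- dish_blue: blue parts dish, home of the part marked blue: round, flat, 110 mm diameter, fixed to the bench; flat inner floor of 98 mm diameter, 3 mm above the bench, with a thin rim 6 mm above the bench. Origin: centre of its underside, on the bench (z = 0).
- dish_green: green parts dish, home of the part marked green: round, flat, 110 mm diameter, fixed to the bench; flat inner floor of 98 mm diameter, 3 mm above the bench, with a thin rim 6 mm above the bench. Origin: centre of its underside, on the bench (z = 0).
- dish_yellow: yellow parts dish, home of the part marked yellow: round, flat, 110 mm diameter, fixed to the bench; flat inner floor of 98 mm diameter, 3 mm above the bench, with a thin rim 6 mm above the bench. Origin: centre of its underside, on the bench (z = 0).
- dish_white: plain white parts dish, the free spot, empty at the start: round, flat, 110 mm diameter, fixed to the bench; flat inner floor of 98 mm diameter, 3 mm above the bench, with a thin rim 6 mm above the bench. Origin: centre of its underside, on the bench (z = 0).

How it is judged:
By the outcome, as a careful person would: the job done as asked, in the order asked, and still so for the second after the job is handed in, with the robot touching nothing.
It also fails if it takes over 128 s, if anything falls off the work surface, if the arm or the gripper's body presses on something with over 40 N, if the wrist force passes 120 N, or if a joint passes its speed limit or range.

## Robot

A 7-joint arm with a two-finger parallel gripper is mounted at the origin on the work surface. World frame = base frame: x ahead of the robot, y to its left, z up, the work surface at z = 0. Lengths are in m, angles in rad, forces in N, time in s.
With the tool pointing down it reaches from about 0.4 to 0.875 m from the base axis. Payload 6.5 kg.
Tool frame: the origin (TCP) lies between the finger pads; the fingertips stand 19 mm ahead of it and the grasp point (between the pads) is the TCP; z points along the fingers, y is the line along which they close (so a half turn about z gives the same grasp; the last joint's range is limited). The gripper opens to 85 mm and grips with 20 to 120 N. Pads are 22 mm wide; open, the fingers measure 114 mm over their backs; the gripper's body (76 mm by 85 mm) begins 54 mm behind the grasp point. The pads swing forward as they close: fully open they stand 13 mm farther back than shut.
Start: joints at [1.14, 0.536, -0.004, 1.538, 0.003, 1.067, -0.071], TCP at [0.232, -0.607, 0.218] pointing down, gripper open.
Joint ranges: [-2.7, 2.7], [-0.37, 2.16], [-1.27, 1.26], [0.24, 2.4], [-1.31, 4.45], [0.19, 1.91], [-2.76, 2.76]. Speed limits (rad/s): [2.39, 2.39, 3.14, 3.14, 3.14, 3.14, 3.14].

## Interface

Orientations are given as a unit quaternion [x, y, z, w].
In Python, from cell import state, grab_frame, camera_info, env, finder gives the robot as it stands. The module is installed in compiled form; this text tells all that it offers.
- The arm moves only by the tool move_arm, never from a script. Its argument "deltas" is a list of rows, each a list of 7 numbers: the shift along the world's x, y, z in units of 0.2 m (1.0 is 0.2 m), then the turn, a rotation vector about the world's x, y, z in units of pi rad (1.0 is pi rad), then the opening, from 0 (shut) to 1 (fully open). In form: [[x, y, z, ax, ay, az, gripper], ...]. A call has 1 to 5 rows; each row is the pose to reach, as a shift and turn from the pose commanded when the call began, turning the shorter way round; what a row does not reach only later rows make up. A row lasts 1/12 s, in which the tool goes at most 41.7 mm and 7.16 degrees, less where a joint would pass 70% of its speed; a pose out of reach is approached as far as the arm can. A call with a number of a shift or a turn outside -1 to 1 is refused whole. A call with a gripper value outside its range is refused whole. The fingers move at their own pace and stop on an object; "squeeze" is the grip in N (left out, the last holds). Time passes only in rows, so rows that repeat a pose let the fingers close. It gives the time, the measured TCP pose, the force, the opening and the grip force at its end, in the units of the state.
- state(): the state, without advancing time (a new reading comes with each control period).
- grab_frame(name): name is "side" or "top"; returns (picture, depth): 420x560x3 uint8, red, green, blue; 420x560 float32, m along the optical axis (not along the pixel's ray), 0 where there is no reading.
- camera_info(name): a dict with "camera_matrix" (3x3 intrinsics, pixels), "dist_coeffs" ([k1, k2, p1, p2, k3] as OpenCV has them; the pictures are not rectified), "view" (4x4, takes a point from world to camera coordinates). Camera axes: x right, y down, z forward; pixel columns grow to the right and rows downward; lengths in m; the calibration is good to about 2 mm. A picture is of the moment at which its call begins. camera_info takes no time and is no camera call.
- env.close_job(): hands the job in; it is judged then, once.
Trained networks look in the newest picture that a camera, given by its name, has taken for a name from the list of things; names that differ only in an ending like _2 or _b are one class to them, and where a whole thing is asked for, a point or a joint stands for the part that bears it (a point fixed in the world has none). Each returns a list of dicts, best first, with "confidence" (0 to 1); they miss things now and then, are a little off and sometimes report something else, mostly with a low value. They report only what shows in the picture. A call takes as long as a camera call.
- finder.spot_in(query, camera): "at" ([x, y, z] in m, in world coordinates, good to about 4 mm: the middle of the surface that is visible of it).
The state is a dict: "time_s": time; "q": joint angles; "qvel": joint speeds; "joint_efforts": joint torques, N m; "ee_pos": TCP position; "eef_rot": TCP orientation; "ft_force": force on the tool from outside, world axes, zero at the start; "wrist_torque": the same for the moment, N m; "gripper_width": finger opening in m; "grasp_force": force on a finger pad.
Only numpy, scipy, OpenCV 4.12 (cv2) and the standard library are available. Lean on these libraries where they do the work, as an engineer would, in place of code of your own. Each camera call takes 0.05 s, during which the arm holds its last target. There are 200 camera calls.

## Working session

There is one attempt and no reset: what is moved stays moved. The work goes in short steps, Python scripts to look and compute and a tool call to move; the robot and the scene stay as the last step left them, time stands still between calls to the robot, and variables do not carry over. Pictures are saved under pics/ and viewed, at most 14 in all, crops included, and the job is handed in when it is done.

Besides the shell and the picture viewer there is one more tool, called after "Call:" in YAML: its name, and indented under it one key for each argument. move_arm: Moves the arm, as the interface text tells. Shifts and turns lie within -1 to 1; 1 stands for 0.2 m of shift or pi rad of turn. Its arguments: {"type":"object","properties":{"deltas":{"type":"array","items":{"type":"array","items":{"type":"number"}}},"squeeze":{"type":"number"}},"required":["deltas"]}

```bash
mkdir -p pics; python3 - <<'E'
from cell import state, grab_frame, camera_info, finder
import cv2,numpy as np
s=state();print({k:np.round(s[k],3).tolist() for k in('time_s','ee_pos','eef_rot','gripper_width','ft_force')})
for c in('top','side'):
    p,d=grab_frame(c);cv2.imwrite(f'pics/{c}0.png',p[:,:,::-1]);np.savez(f'{c}0.npz',p=p,d=d)
for n in('solenoid_center','pulley_center','regulator_center','pinion_center','dish_red','dish_blue','dish_green','dish_yellow','dish_white'):
    print(n,[(np.round(r['at'],3).tolist(),round(r['confidence'],2)) for r in finder.spot_in(n,'top')[:3]])
E
```

```text
{'time_s': 0.0, 'ee_pos': [0.232, -0.607, 0.217], 'eef_rot': [0.983, 0.181, -0.0, -0.001], 'gripper_width': 0.085, 'ft_force': [-0.137, -1.016, 0.12]}
solenoid_center [([0.625, -0.149, 0.051], 0.85)]
pulley_center [([0.635, 0.129, 0.053], 0.55)]
regulator_center [([0.462, 0.244, 0.054], 0.85)]
pinion_center [([0.434, -0.26, 0.043], 0.66)]
dish_red [([0.433, -0.263, 0.003], 0.71), ([0.433, 0.004, 0.001], 0.65)]
dish_blue [([0.471, 0.239, 0.004], 0.83)]
dish_green []
dish_yellow [([0.615, -0.141, 0.003], 0.8)]
dish_white [([0.434, 0.006, 0.006], 0.9)]
```

View pics/top0.png

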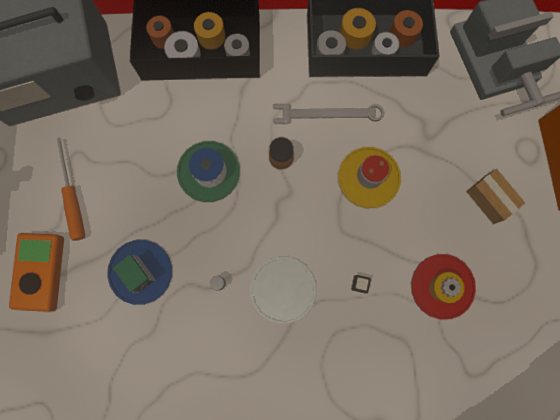

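View pics/side0.png

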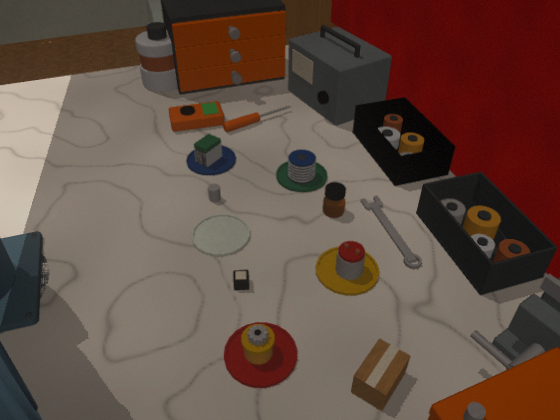

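The top view shows the pulley (208,165) in green, the solenoid (373,172) in yellow, the regulator (137,272) in blue, the pinion (445,288) in red, and white (283,290) empty. That makes two swaps. Next I measure centres from depth.

```bash
cat > m.py <<'E'
from cell import state, grab_frame, camera_info
import cv2,numpy as np
def cloud(c,d):
    i=camera_info(c);h,w=d.shape
    u,v=np.meshgrid(np.arange(w),np.arange(h))
    n=cv2.undistortPoints(np.stack([u,v],-1).reshape(-1,1,2).astype(float),np.array(i['camera_matrix']),np.array(i['dist_coeffs'])).reshape(h,w,2)
    P=np.dstack([n[...,0]*d,n[...,1]*d,d,np.ones_like(d)])
    X=(P@np.linalg.inv(np.array(i['view'])).T)[...,:3];X[d==0]=np.nan
    return X
D=dict(red=(.433,-.263),blue=(.471,.239),green=(.63,.125),yellow=(.618,-.143),white=(.434,.006))
def tops(X,names=D):
    for n in names:
        m=(np.hypot(X[...,0]-D[n][0],X[...,1]-D[n][1])<.06)&(X[...,2]>.03)&(X[...,2]<.07)
        if m.sum()<40: print(n,'empty',m.sum());continue
        P=X[m];t=P[P[:,2]>.044]
        if len(t)<8: print(n,'few',len(t),P[:,2].max());continue
        q=t[:,:2].astype(np.float32)
        print(n,'top n',len(t),'z',np.median(t[:,2]).round(4),'mean',q.mean(0).round(4),'circ',np.round(cv2.minEnclosingCircle(q)[0],4),round(cv2.minEnclosingCircle(q)[1],4),'rect',cv2.minAreaRect(q*1000))
E
python3 - <<'E'
from m import *
from scipy.optimize import least_squares
for c in('top','side'):
    f=np.load(c+'0.npz');X=cloud(c,f['d']);hsv=cv2.cvtColor(f['p'],cv2.COLOR_RGB2HSV)
    print(c);tops(X)
    for n,(a,b) in D.items():
        h,s,v=[hsv[...,k].astype(int) for k in range(3)]
        m=dict(red=(h<8)|(h>172),blue=abs(h-112)<14,green=abs(h-73)<18,yellow=abs(h-23)<6,white=s<255)[n]
        near=(np.hypot(X[...,0]-a,X[...,1]-b)<.075)&(X[...,2]<.012)
        m=near&m&(s>110) if n!='white' else near&((X[...,2]>.0022))
        m=cv2.morphologyEx(m.astype(np.uint8),cv2.MORPH_OPEN,np.ones((3,3)))
        q=X[m>0][:,:2].astype(np.float32);cc,r=cv2.minEnclosingCircle(q)
        # robust rim fit from hull
        H=cv2.convexHull(q)[:,0]
        g=least_squares(lambda p:np.hypot(H[:,0]-p[0],H[:,1]-p[1])-p[2],[*cc,r],loss='soft_l1',f_scale=.001).x
        print(' dish',n,len(q),np.round(cc,4),round(r,4),'fit',g.round(4),'z',np.median(X[m>0][:,2]).round(4))
E
```

```text
top
red top n 315 z 0.0536 mean [ 0.4344 -0.2633] circ [ 0.4347 -0.2659] 0.0242 rect ((435.67913818359375, -263.23785400390625), (40.94989013671875, 40.871028900146484), 35.875465393066406)
blue top n 718 z 0.0532 mean [0.4654 0.2466] circ [0.466  0.2473] 0.0296 rect ((465.0603942871094, 247.99917602539062), (50.92872619628906, 36.387237548828125), 38.33164978027344)
green top n 942 z 0.0536 mean [0.6417 0.1271] circ [0.6432 0.1276] 0.0294 rect ((642.39306640625, 127.36998748779297), (55.93693161010742, 57.0467529296875), 3.6914775371551514)
yellow top n 617 z 0.0535 mean [ 0.6302 -0.1507] circ [ 0.6314 -0.1517] 0.0241 rect ((630.9658813476562, -150.6267852783203), (44.081233978271484, 45.763832092285156), 9.734495162963867)
white empty 0
 dish red 2405 [ 0.4365 -0.2687] 0.0561 fit [ 0.4368 -0.2685  0.0553] z 0.0041Traceback (most recent call last):
  File "<stdin>", line 14, in <module>
TypeError: 'NoneType' object is not subscriptable
```

```bash
python3 - <<'E'
from m import *
from scipy.optimize import least_squares
for c in('top','side'):
    f=np.load(c+'0.npz');X=cloud(c,f['d']);hsv=cv2.cvtColor(f['p'],cv2.COLOR_RGB2HSV)
    print(c)
    if c=='side':tops(X)
    m=(np.hypot(X[...,0]-.466,X[...,1]-.247)<.05)&(X[...,2]>.05)
    P=X[m][:,:2];w,V=np.linalg.eigh(np.cov((P-P.mean(0)).T));print('reg long axis',V[:,1],np.sqrt(12*w))
    m=(np.hypot(X[...,0]-.4345,X[...,1]+.264)<.02)&(X[...,2]>.050);P=X[m];print('pinion',P.mean(0),P[:,:2].min(0),P[:,:2].max(0))
    m=(np.hypot(X[...,0]-.4345,X[...,1]+.264)<.04)&(X[...,2]>.037)&(X[...,2]<.046);P=X[m];print('collar',cv2.minEnclosingCircle(P[:,:2].astype(np.float32)))
    for n,(a,b) in D.items():
        near=(np.hypot(X[...,0]-a,X[...,1]-b)<.07)&(X[...,2]<.012)
        h,s,v=[hsv[...,k].astype(int) for k in range(3)]
        ring=near&(np.hypot(X[...,0]-a,X[...,1]-b)<.052)&(np.hypot(X[...,0]-a,X[...,1]-b)>.04)
        h0,s0=np.median(h[ring]),np.median(s[ring])
        dh=abs(h-h0);dh=np.minimum(dh,180-dh)
        m=near&(dh<12)&(s>.6*s0) if n!='white' else near&(X[...,2]>.0022)
        m=cv2.morphologyEx(m.astype(np.uint8),cv2.MORPH_OPEN,np.ones((3,3)))
        q=X[m>0][:,:2].astype(np.float32);cc,r=cv2.minEnclosingCircle(q)
        H=cv2.convexHull(q)[:,0]
        g=least_squares(lambda p:np.hypot(H[:,0]-p[0],H[:,1]-p[1])-p[2],[*cc,r],loss='soft_l1',f_scale=.001).x
        print(' dish',n,len(q),h0,s0,np.round(cc,4),round(r,4),'fit',g.round(4),'z',np.median(X[m>0][:,2]).round(4))
E
```

```text
top
reg long axis [-0.76581685 -0.64305874] [0.03534073 0.05005957]
pinion [ 0.43455121 -0.26429579  0.05381165] [ 0.42003612 -0.28078419] [ 0.44879167 -0.24893328]
collar ((0.43473678827285767, -0.2648009657859802), 0.025569532066583633)
 dish red 2451 3.0 184.0 [ 0.4365 -0.2687] 0.0561 fit [ 0.4368 -0.2685  0.0553] z 0.0041
 dish blue 2126 110.0 102.0 [0.4704 0.2466] 0.0552 fit [0.4702 0.2465 0.0543] z 0.0038
 dish green 1792 56.0 58.0 [0.6445 0.1312] 0.0555 fit [0.6444 0.1311 0.0546] z 0.0042
 dish yellow 2207 22.0 199.0 [ 0.6291 -0.1512] 0.0557 fit [ 0.629  -0.1508  0.0547] z 0.0043
 dish white 2405 23.0 30.0 [0.4362 0.0037] 0.0565 fit [0.4369 0.0038 0.0556] z 0.0042
side
red top n 324 z 0.053 mean [ 0.4316 -0.2687] circ [ 0.4322 -0.2683] 0.0171 rect ((432.523193359375, -267.0328674316406), (30.013872146606445, 29.781696319580078), 24.720048904418945)
blue top n 299 z 0.0532 mean [0.4629 0.2423] circ [0.4642 0.246 ] 0.0313 rect ((463.36798095703125, 246.26681518554688), (53.21768569946289, 38.52892303466797), 38.34151840209961)
green top n 431 z 0.0533 mean [0.6377 0.1225] circ [
[... 294 characters left out ...]
.19565749168396)
white empty 0
reg long axis [-0.79915289 -0.60112783] [0.03847957 0.05325052]
pinion [ 0.43199091 -0.2673162   0.05320006] [ 0.41800624 -0.28295711] [ 0.4464432  -0.25135592]
collar ((0.4316687285900116, -0.26681798696517944), 0.025930296629667282)
 dish red 2647 2.0 202.0 [ 0.4343 -0.2681] 0.058 fit [ 0.4342 -0.2678  0.0565] z 0.0035
 dish blue 655 111.0 124.5 [0.4676 0.2429] 0.0554 fit [0.4676 0.243  0.0543] z 0.004
 dish green 690 65.0 87.0 [0.6406 0.1282] 0.0564 fit [0.6405 0.1278 0.0544] z 0.004
 dish yellow 1595 20.0 217.0 [ 0.6258 -0.1517] 0.057 fit [ 0.6258 -0.1529  0.0554] z 0.0037
 dish white 1651 26.0 29.0 [0.434  0.0046] 0.0591 fit [0.4343 0.0033 0.0558] z 0.0042
```

Call:
move_arm:
  deltas:
    - [0.66,0.757,0,0,0,0,1]
    - [0.66,0.757,0,0,0,0,1]
    - [0.66,0.757,0,0,0,0,1]
    - [0.66,0.757,0,0,0,0,1]
    - [0.66,0.757,0,0,0,0,1]
  squeeze: 50

```text
time_s: 0.97
ee_pos: [0.3661, -0.453, 0.2183]
eef_rot: [0.983, 0.182, 0.001, -0.0]
ft_force: [-0.2, 0.3, -0.0]
gripper_width: 0.0855
grasp_force: 0.0
```

Call:
move_arm:
  deltas:
    - [0.66,0.757,0,0,0,0,1]
    - [0.66,0.757,0,0,0,0,1]
    - [0.66,0.757,0,0,0,0,1]
    - [0.66,0.757,0,0,0,0,1]
    - [0.66,0.757,0,0,0,0,1]

```text
time_s: 1.38
ee_pos: [0.498, -0.3013, 0.2184]
eef_rot: [0.983, 0.182, 0.001, -0.0]
ft_force: [0.8, 0.6, 0.0]
gripper_width: 0.0854
grasp_force: 0.0
```

Call:
move_arm:
  deltas:
    - [0.6675,0.757,0,0,0,0,1]
    - [0.6675,0.757,0,0,0,0,1]
    - [0.6675,0.757,0,0,0,0,1]
    - [0.6675,0.757,0,0,0,0,1]
    - [0.6675,0.757,0,0,0,0,1]

```text
time_s: 1.8
ee_pos: [0.6312, -0.1499, 0.2183]
eef_rot: [0.983, 0.182, 0.001, -0.0]
ft_force: [-0.2, -0.3, -0.9]
gripper_width: 0.0851
grasp_force: 0.0
```

```bash
python3 - <<'E'
from cell import *
for i in range(4):
    grab_frame('top');s=state();print(s['time_s'],s['ee_pos'],s['qvel'][:2])
E
```

```text
1.85 [ 0.63553967 -0.14139622  0.21826698] [ 0.0365071  -0.04117191]
1.9 [ 0.63326888 -0.14436042  0.21805115] [ 0.0642721  -0.02896109]
1.95 [ 0.63113642 -0.14867744  0.2178568 ] [ 0.05459463 -0.02057408]
2.0 [ 0.6297362  -0.1519119   0.21782951] [ 0.03923865 -0.01595676]
```

Call:
move_arm:
  deltas:
    - [0,0,-0.1,0,0,0,1]
    - [0,0,-0.22,0,0,0,1]
    - [0,0,-0.34,0,0,0,1]
    - [0,0,-0.46,0,0,0,1]
    - [0,0,-0.56,0,0,0,1]

```text
time_s: 2.42
ee_pos: [0.6276, -0.1556, 0.1046]
eef_rot: [0.984, 0.18, -0.001, 0.0]
ft_force: [0.4, -0.4, 0.2]
gripper_width: 0.0854
grasp_force: 0.0
```

Call:
move_arm:
  deltas:
    - [0,0,-0.1,0,0,0,1]
    - [0,0,-0.2,0,0,0,1]
    - [0,0,-0.28,0,0,0,1]
    - [0,0,-0.335,0,0,0,1]
    - [0,0,-0.355,0,0,0,1]

```text
time_s: 2.83
ee_pos: [0.6274, -0.1547, 0.0334]
eef_rot: [0.984, 0.18, -0.002, -0.0]
ft_force: [-0.5, -0.5, -0.1]
gripper_width: 0.0856
grasp_force: 0.0
```

Call:
move_arm:
  deltas:
    - [0,0,0,0,0,0,1]
    - [0,0,0,0,0,0,0.7]
    - [0,0,0,0,0,0,0.6]
    - [0,0,0,0,0,0,0.55]
    - [0,0,0,0,0,0,0.5]

```text
time_s: 3.25
ee_pos: [0.6301, -0.1529, 0.0361]
eef_rot: [0.983, 0.181, 0.001, 0.0]
ft_force: [-1.0, 0.5, 4.0]
gripper_width: 0.0434
grasp_force: 17.4
```

Call:
move_arm:
  deltas:
    - [0,0,0,0,0,0,0.4]
    - [0,0,0,0,0,0,0.3]
    - [0,0,0,0,0,0,0.2]
    - [0,0,0,0,0,0,0]
    - [0,0,0,0,0,0,0]

```text
time_s: 3.67
ee_pos: [0.6303, -0.1529, 0.0366]
eef_rot: [0.983, 0.182, 0.001, 0.0]
ft_force: [-1.7, 1.8, 7.3]
gripper_width: 0.0406
grasp_force: 49.5
```

```bash
python3 - <<'E'
from m import *
p,d=grab_frame('side');cv2.imwrite('pics/s1.png',cv2.resize(p[200:320,270:430,::-1],None,fx=4,fy=4))
s=state();print(s['gripper_width'],s['grasp_force'],s['ft_force'],s['ee_pos'])
E
```

```text
0.04100184085257176 49.45617377758026 [-2.10825741  0.10934875  6.39190259] [ 0.63024612 -0.15288577  0.03659887]
```

View pics/s1.png

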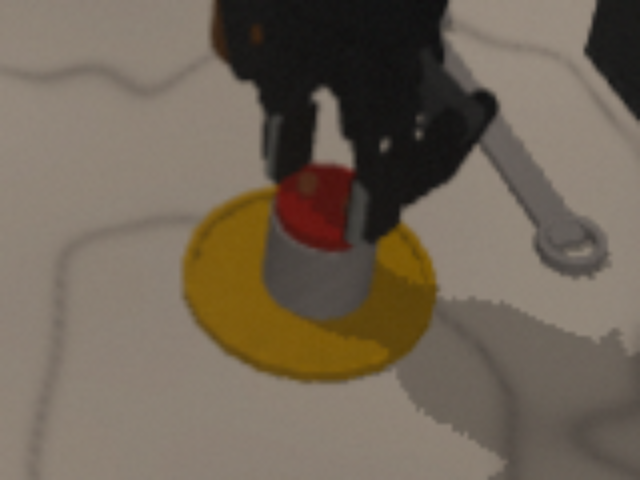

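The side crop shows the fingers gripping only the solenoid's upper part. The tip is at (370,240) and the can's bottom is near (320,315). I'll regrip 9 mm lower.

Call:
move_arm:
  deltas:
    - [0,0,0,0,0,0,0.7]
    - [0,0,0,0,0,0,0.9]
    - [0,0,-0.015,0,0,0,1]
    - [0,0,-0.03,0,0,0,1]
    - [0,0,-0.045,0,0,0,1]

```text
time_s: 4.13
ee_pos: [0.6292, -0.1531, 0.0256]
eef_rot: [0.983, 0.181, -0.0, -0.0]
ft_force: [0.6, 0.6, 0.0]
gripper_width: 0.0854
grasp_force: 0.0
```

Call:
move_arm:
  deltas:
    - [0,0,0,0,0,0,0.8]
    - [0,0,0,0,0,0,0.6]
    - [0,0,0,0,0,0,0.5]
    - [0,0,0,0,0,0,0.4]
    - [0,0,0,0,0,0,0.3]

```text
time_s: 4.55
ee_pos: [0.6293, -0.1527, 0.0267]
eef_rot: [0.983, 0.181, -0.0, -0.0]
ft_force: [-1.9, 0.9, 4.0]
gripper_width: 0.0442
grasp_force: 50.2
```

Call:
move_arm:
  deltas:
    - [0,0,0,0,0,0,0.2]
    - [0,0,0,0,0,0,0.1]
    - [0,0,0,0,0,0,0]
    - [0,0,0,0,0,0,0]
    - [0,0,0,0,0,0,0]

```text
time_s: 4.97
ee_pos: [0.6293, -0.1527, 0.0267]
eef_rot: [0.983, 0.181, -0.0, -0.0]
ft_force: [-2.3, 0.8, 5.5]
gripper_width: 0.0444
grasp_force: 50.2
```

```bash
python3 - <<'E'
from m import *
p,d=grab_frame('side');cv2.imwrite('pics/s2.png',cv2.resize(p[200:320,270:430,::-1],None,fx=4,fy=4))
s=state();print(s['gripper_width'],s['grasp_force'],s['ft_force'],s['ee_pos'])
E
```

```text
0.04444922433867324 50.19298017024994 [-1.53849321  1.11826599  4.68400954] [ 0.62934258 -0.1527535   0.02669532]
```

View pics/s2.png

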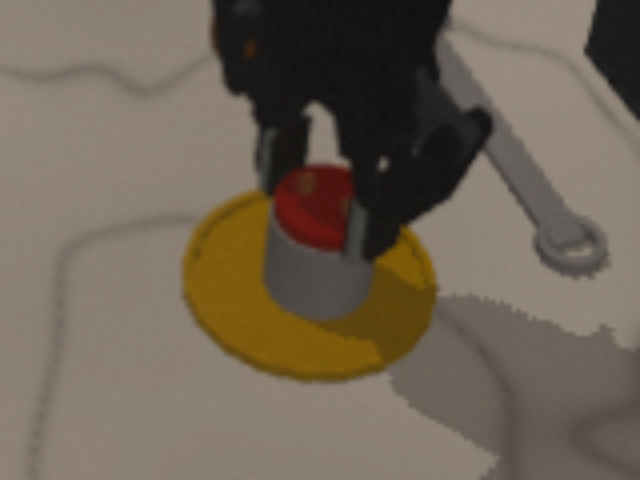

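The pads now sit on the steel can, with the tip at (370,255). Next I lift it and carry it to the white dish.

Call:
move_arm:
  deltas:
    - [0,0,0.04,0,0,0,0]
    - [0,0,0.12,0,0,0,0]
    - [0,0,0.22,0,0,0,0]
    - [0,0,0.32,0,0,0,0]
    - [0,0,0.4,0,0,0,0]

```text
time_s: 5.43
ee_pos: [0.6295, -0.1532, 0.1075]
eef_rot: [0.983, 0.181, 0.0, 0.0]
ft_force: [0.2, -0.2, -2.4]
gripper_width: 0.0444
grasp_force: 51.5
```

Call:
move_arm:
  deltas:
    - [-0.04,0.03,0,0,0,0,0]
    - [-0.12,0.1,0,0,0,0,0]
    - [-0.23,0.185,0,0,0,0,0]
    - [-0.35,0.28,0,0,0,0,0]
    - [-0.47,0.38,0,0,0,0,0]

```text
time_s: 5.85
ee_pos: [0.534, -0.0768, 0.1061]
eef_rot: [0.983, 0.181, -0.0, 0.0]
ft_force: [-0.5, 1.1, -2.7]
gripper_width: 0.0444
grasp_force: 51.6
```

Call:
move_arm:
  deltas:
    - [-0.12,0.1,0,0,0,0,0]
    - [-0.24,0.195,0,0,0,0,0]
    - [-0.35,0.28,0,0,0,0,0]
    - [-0.44,0.355,0,0,0,0,0]
    - [-0.49,0.395,0,0,0,0,0]

```text
time_s: 6.27
ee_pos: [0.4347, 0.0035, 0.1061]
eef_rot: [0.983, 0.182, -0.001, -0.0]
ft_force: [0.3, -0.8, -3.1]
gripper_width: 0.0446
grasp_force: 51.6
```

Call:
move_arm:
  deltas:
    - [-0.01,0.008,0,0,0,0,0]
    - [-0.01,0.008,0,0,0,0,0]
    - [-0.01,0.008,0,0,0,0,0]
    - [-0.01,0.008,0,0,0,0,0]
    - [-0.01,0.008,0,0,0,0,0]

```text
time_s: 6.68
ee_pos: [0.4365, 0.0028, 0.1061]
eef_rot: [0.984, 0.181, 0.0, 0.0]
ft_force: [-0.2, 0.5, -2.8]
gripper_width: 0.0444
grasp_force: 51.6
```

Call:
move_arm:
  deltas:
    - [0,0,-0.06,0,0,0,0]
    - [0,0,-0.15,0,0,0,0]
    - [0,0,-0.24,0,0,0,0]
    - [0,0,-0.32,0,0,0,0]
    - [0,0,-0.36,0,0,0,0]

```text
time_s: 7.1
ee_pos: [0.4351, 0.0031, 0.0325]
eef_rot: [0.983, 0.181, -0.001, -0.0]
ft_force: [0.0, -0.4, -2.3]
gripper_width: 0.0439
grasp_force: 51.7
```

Call:
move_arm:
  deltas:
    - [0,0,-0.012,0,0,0,0]
    - [0,0,-0.024,0,0,0,0]
    - [0,0,-0.032,0,0,0,0]
    - [0,0,-0.038,0,0,0,0]
    - [0,0,-0.04,0,0,0,0]

```text
time_s: 7.52
ee_pos: [0.4361, 0.0036, 0.0267]
eef_rot: [0.983, 0.181, 0.001, 0.0]
ft_force: [-1.7, -0.5, 3.5]
gripper_width: 0.0443
grasp_force: 52.5
```

Call:
move_arm:
  deltas:
    - [0,0,0,0,0,0,0]
    - [0,0,0,0,0,0,0]
    - [0,0,0,0,0,0,0.65]
    - [0,0,0,0,0,0,0.8]
    - [0,0,0,0,0,0,1]

```text
time_s: 7.93
ee_pos: [0.4355, 0.0036, 0.0262]
eef_rot: [0.983, 0.181, 0.0, 0.0]
ft_force: [-0.2, -0.3, -0.7]
gripper_width: 0.0772
grasp_force: 0.0
```

Call:
move_arm:
  deltas:
    - [0,0,0.04,0,0,0,1]
    - [0,0,0.13,0,0,0,1]
    - [0,0,0.25,0,0,0,1]
    - [0,0,0.38,0,0,0,1]
    - [0,0,0.5,0,0,0,1]

```text
time_s: 8.35
ee_pos: [0.4351, 0.0036, 0.1278]
eef_rot: [0.983, 0.181, -0.0, -0.0]
ft_force: [0.4, 0.5, -0.6]
gripper_width: 0.0855
grasp_force: 0.0
```

Call:
move_arm:
  deltas:
    - [0,-0.05,0,0,0,0,1]
    - [0,-0.15,0,0,0,0,1]
    - [0,-0.3,0,0,0,0,1]
    - [0,-0.45,0,0,0,0,1]
    - [0,-0.6,0,0,0,0,1]

```text
time_s: 8.77
ee_pos: [0.435, -0.1177, 0.1263]
eef_rot: [0.983, 0.182, 0.0, 0.0]
ft_force: [0.1, 0.3, -0.1]
gripper_width: 0.0854
grasp_force: 0.0
```

Call:
move_arm:
  deltas:
    - [0,-0.15,0,0,0,0,1]
    - [0,-0.3,0,0,0,0,1]
    - [0,-0.45,0,0,0,0,1]
    - [0,-0.6,0,0,0,0,1]
    - [-0.0125,-0.7,0,0,0,0,1]

```text
time_s: 9.18
ee_pos: [0.4324, -0.2599, 0.1263]
eef_rot: [0.984, 0.18, 0.0, 0.001]
ft_force: [-0.1, 0.6, -0.5]
gripper_width: 0.0852
grasp_force: 0.0
```

Call:
move_arm:
  deltas:
    - [0,-0.045,0,0,0,0,1]
    - [0,-0.045,0,0,0,0,1]
    - [0,-0.045,0,0,0,0,1]
    - [0,-0.045,-0.05,0,0,0,1]
    - [0,-0.045,-0.12,0,0,0,1]

```text
time_s: 9.6
ee_pos: [0.4342, -0.2639, 0.1023]
eef_rot: [0.983, 0.183, 0.001, 0.0]
ft_force: [0.2, 0.2, 0.1]
gripper_width: 0.0853
grasp_force: 0.0
```

```bash
python3 - <<'E'
from m import *
p,d=grab_frame('top');X=cloud('top',d);tops(X,['white','blue','green'])
p,d=grab_frame('side');X=cloud('side',d);tops(X,['white','yellow']);print(state()['ee_pos'])
E
```

```text
white top n 684 z 0.0537 mean [0.4393 0.0033] circ [0.4395 0.003 ] 0.0238 rect ((439.65594482421875, 2.7219886779785156), (46.211666107177734, 45.812164306640625), 89.05465698242188)
blue top n 723 z 0.0533 mean [0.4654 0.2466] circ [0.4653 0.2484] 0.0306 rect ((465.5630187988281, 248.0319366455078), (51.19321060180664, 35.83312225341797), 37.97239303588867)
green top n 940 z 0.0536 mean [0.6417 0.127 ] circ [0.6429 0.1274] 0.0295 rect ((642.57421875, 127.43727111816406), (55.56694030761719, 57.87196731567383), 18.97772789001465)
white top n 161 z 0.0536 mean [0.4253 0.0019] circ [0.428  0.0029] 0.0205 rect ((425.1885986328125, 3.4444103240966797), (40.44044876098633, 21.033817291259766), 78.41836547851562)
yellow empty 0
[ 0.43172986 -0.26270973  0.10003005]
```

Call:
move_arm:
  deltas:
    - [0,0,-0.1,0,0,0,1]
    - [0,0,-0.2,0,0,0,1]
    - [0,0,-0.28,0,0,0,1]
    - [0,0,-0.35,0,0,0,1]
    - [0,0,-0.38,0,0,0,1]

```text
time_s: 10.12
ee_pos: [0.4322, -0.2637, 0.0246]
eef_rot: [0.983, 0.182, -0.001, -0.001]
ft_force: [-0.1, -0.6, 0.3]
gripper_width: 0.0858
grasp_force: 0.0
```

Call:
move_arm:
  deltas:
    - [0,0,0,0,0,0,1]
    - [0,0,0,0,0,0,0.8]
    - [0,0,0,0,0,0,0.65]
    - [0,0,0,0,0,0,0.5]
    - [0,0,0,0,0,0,0.4]

```text
time_s: 10.53
ee_pos: [0.4334, -0.2657, 0.0269]
eef_rot: [0.983, 0.181, 0.001, 0.0]
ft_force: [0.0, 1.3, -0.6]
gripper_width: 0.0386
grasp_force: 0.0
```

Call:
move_arm:
  deltas:
    - [0,0,0,0,0,0,0.2]
    - [0,0,0,0,0,0,0]
    - [0,0,0,0,0,0,0]
    - [0,0,0,0,0,0,0]
    - [0,0,0,0,0,0,0]

```text
time_s: 10.95
ee_pos: [0.4334, -0.2647, 0.0279]
eef_rot: [0.983, 0.182, 0.0, -0.0]
ft_force: [-3.7, 5.2, 20.5]
gripper_width: 0.0232
grasp_force: 53.6
```

```bash
python3 - <<'E'
from m import *
p,d=grab_frame('side');cv2.imwrite('pics/s3.png',cv2.resize(p[290:410,180:340,::-1],None,fx=4,fy=4))
s=state();print(s['gripper_width'],s['grasp_force'],s['ft_force'],s['ee_pos'])
E
```

```text
0.02397919162147382 53.59565156206372 [-3.43195589  5.66121374 19.9315084 ] [ 0.43345785 -0.26467711  0.02793757]
```

View pics/s3.png

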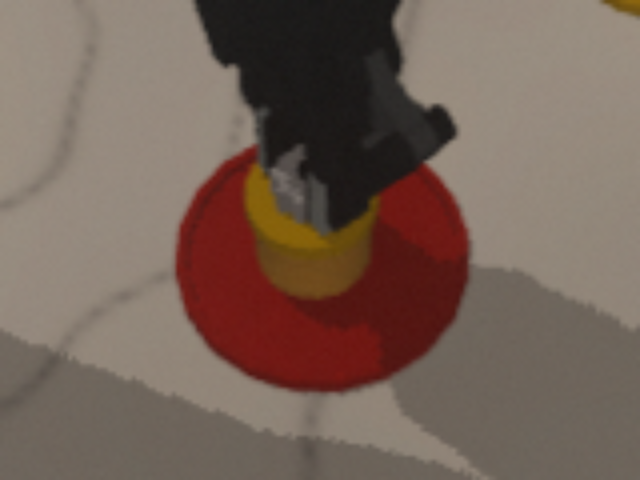

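The crop shows the pads closed on the toothed pinion with their tips on the collar (320,230). So the tips are higher than the stated TCP implies. I'll open and measure the tip height from depth.

Call:
move_arm:
  deltas:
    - [0,0,0,0,0,0,0.3]
    - [0,0,0.03,0,0,0,0.5]
    - [0,0,0.1,0,0,0,0.8]
    - [0,0,0.2,0,0,0,1]
    - [0,0,0.3,0,0,0,1]

```text
time_s: 11.42
ee_pos: [0.4326, -0.2654, 0.0869]
eef_rot: [0.983, 0.181, -0.0, -0.0]
ft_force: [0.1, 0.2, -0.2]
gripper_width: 0.0729
grasp_force: 0.0
```

Call:
move_arm:
  deltas:
    - [0,0,0.1,0,0,0,1]
    - [0,0,0.1,0,0,0,1]
    - [0,0,0.1,0,0,0,1]
    - [0,0,0.1,0,0,0,1]
    - [0,0,0.1,0,0,0,1]

```text
time_s: 11.83
ee_pos: [0.4322, -0.2651, 0.1053]
eef_rot: [0.983, 0.181, -0.001, -0.0]
ft_force: [-0.1, -1.1, -0.6]
gripper_width: 0.0852
grasp_force: 0.0
```

```bash
python3 - <<'E'
from m import *
p,d=grab_frame('side');X=cloud('side',d);cv2.imwrite('pics/s4.png',cv2.resize(p[200:410,140:420,::-1],None,fx=2.7,fy=2.7))
s=state();print(s['gripper_width'],s['ft_force'],s['ee_pos'])
e=s['ee_pos']
rel=X-np.array([.433,-.2654,0]);a=rel[...,:2]@np.array([.357,-.934]);b=rel[...,:2]@np.array([.934,.357])
m=(abs(b)<.03)&(abs(a)<.08)&(X[...,2]>.06)&(X[...,2]<.3)
for lo in np.arange(-.08,.08,.01):
    k=m&(a>=lo)&(a<lo+.01)
    if k.sum()>3: print(round(lo,3),k.sum(),'zmin %.3f 5%% %.3f'%(X[k][:,2].min(),np.percentile(X[k][:,2],5)))
p,d=grab_frame('top');tops(cloud('top',d),['white'])
E
```

```text
0.08517114329741308 [0.87341183 0.4100151  0.0302117 ] [ 0.43222812 -0.26506117  0.10524974]
-0.08 14 zmin 0.185 5% 0.186
-0.07 158 zmin 0.175 5% 0.181
-0.06 84 zmin 0.151 5% 0.179
-0.05 317 zmin 0.132 5% 0.136
-0.04 23 zmin 0.143 5% 0.153
-0.03 30 zmin 0.194 5% 0.197
-0.02 38 zmin 0.192 5% 0.192
-0.01 35 zmin 0.191 5% 0.193
-0.0 9 zmin 0.216 5% 0.216
0.01 137 zmin 0.206 5% 0.213
0.02 570 zmin 0.191 5% 0.206
0.03 1390 zmin 0.184 5% 0.200
0.04 327 zmin 0.131 5% 0.139
0.05 265 zmin 0.140 5% 0.143
0.06 528 zmin 0.179 5% 0.188
0.07 312 zmin 0.179 5% 0.183
white top n 693 z 0.0535 mean [0.4392 0.0032] circ [0.4394 0.0031] 0.0238 rect ((439.66302490234375, 2.7228336334228516), (46.20789337158203, 45.820308685302734), 89.04832458496094)
```

View pics/s4.png

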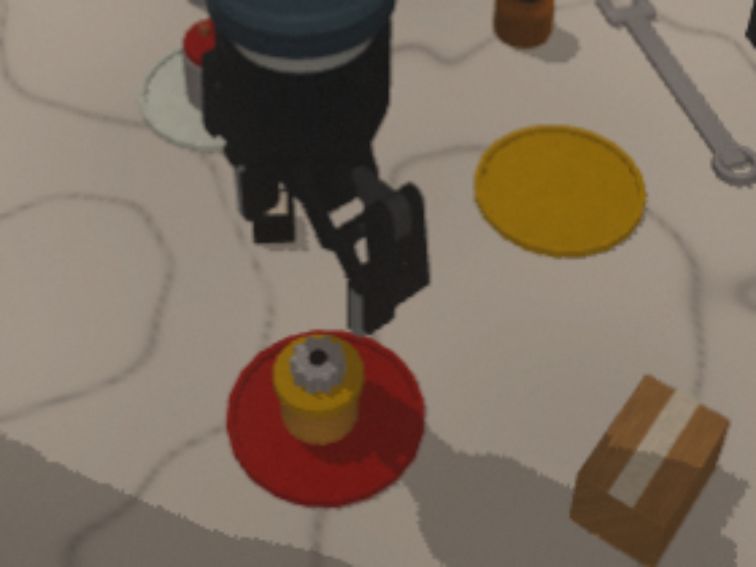

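The open tips measure z≈0.131 at a TCP reading of 0.105, so the tool really stands about 32 mm higher than reported. The body's height agrees. The pinion (318,365 in the crop) is still upright. I'll apply that correction and go lower in steps.

Call:
move_arm:
  deltas:
    - [0,0,-0.08,0,0,0,1]
    - [0,0,-0.18,0,0,0,1]
    - [0,0,-0.28,0,0,0,1]
    - [0,0,-0.36,0,0,0,1]
    - [0,0,-0.4,0,0,0,1]

```text
time_s: 12.35
ee_pos: [0.4314, -0.2645, 0.0237]
eef_rot: [0.983, 0.182, -0.001, -0.001]
ft_force: [0.0, -0.4, 0.1]
gripper_width: 0.0858
grasp_force: 0.0
```

Call:
move_arm:
  deltas:
    - [0,0,-0.03,0,0,0,1]
    - [0,0,-0.06,0,0,0,1]
    - [0,0,-0.085,0,0,0,1]
    - [0,0,-0.1,0,0,0,1]
    - [0,0,-0.1,0,0,0,1]

```text
time_s: 12.77
ee_pos: [0.4329, -0.2654, 0.0059]
eef_rot: [0.983, 0.181, -0.0, -0.0]
ft_force: [0.1, 0.1, 0.3]
gripper_width: 0.0854
grasp_force: 0.0
```

Call:
move_arm:
  deltas:
    - [0,0,0,0,0,0,0.8]
    - [0,0,0,0,0,0,0.65]
    - [0,0,0,0,0,0,0.55]
    - [0,0,0,0,0,0,0.5]
    - [0,0,0,0,0,0,0.4]

```text
time_s: 13.18
ee_pos: [0.4331, -0.2653, 0.0069]
eef_rot: [0.983, 0.181, 0.0, 0.0]
ft_force: [-1.7, 1.0, 7.6]
gripper_width: 0.0474
grasp_force: 50.1
```

Call:
move_arm:
  deltas:
    - [0,0,0,0,0,0,0.2]
    - [0,0,0,0,0,0,0]
    - [0,0,0,0,0,0,0]
    - [0,0,0,0,0,0,0]
    - [0,0,0,0,0,0,0]

```text
time_s: 13.6
ee_pos: [0.4331, -0.2653, 0.0069]
eef_rot: [0.983, 0.181, 0.0, 0.0]
ft_force: [-2.0, 1.4, 6.8]
gripper_width: 0.0478
grasp_force: 50.1
```

```bash
python3 - <<'E'
from m import *
p,d=grab_frame('side');cv2.imwrite('pics/s5.png',cv2.resize(p[290:410,180:340,::-1],None,fx=4,fy=4))
s=state();print(s['gripper_width'],s['grasp_force'],s['ft_force'],s['ee_pos'])
E
```

```text
0.04814927455712123 50.13506054878235 [-1.33822025  1.57082272  7.4701314 ] [ 0.43303729 -0.26530707  0.00686269]
```

View pics/s5.png

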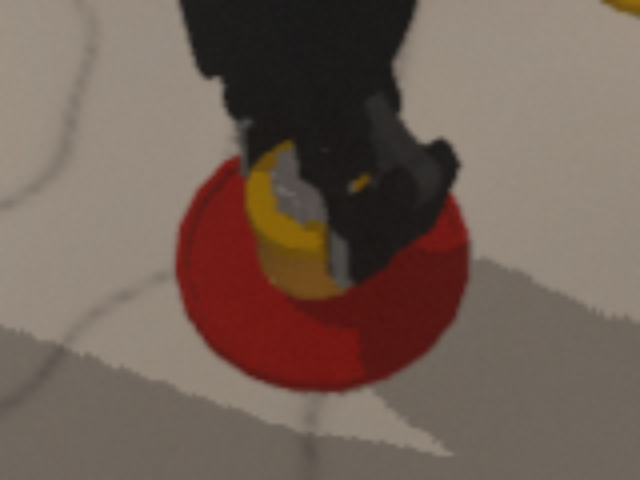

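The pads now hold the collar, with the tip at (345,285). Next I carry the pinion to yellow.

Call:
move_arm:
  deltas:
    - [0,0,0.04,0,0,0,0]
    - [0,0,0.12,0,0,0,0]
    - [0,0,0.22,0,0,0,0]
    - [0,0,0.32,0,0,0,0]
    - [0,0,0.4,0,0,0,0]

```text
time_s: 14.07
ee_pos: [0.4327, -0.2655, 0.0876]
eef_rot: [0.983, 0.181, 0.0, 0.0]
ft_force: [0.7, -0.7, -3.5]
gripper_width: 0.0478
grasp_force: 52.2
```

Call:
move_arm:
  deltas:
    - [0.04,0.025,0,0,0,0,0]
    - [0.12,0.07,0,0,0,0,0]
    - [0.23,0.135,0,0,0,0,0]
    - [0.35,0.205,0,0,0,0,0]
    - [0.47,0.275,0,0,0,0,0]

```text
time_s: 14.48
ee_pos: [0.5275, -0.2091, 0.0852]
eef_rot: [0.983, 0.181, -0.001, -0.0]
ft_force: [0.8, 0.2, -2.7]
gripper_width: 0.048
grasp_force: 52.5
```

Call:
move_arm:
  deltas:
    - [0.12,0.07,0,0,0,0,0]
    - [0.24,0.14,0,0,0,0,0]
    - [0.35,0.205,0,0,0,0,0]
    - [0.44,0.26,0,0,0,0,0]
    - [0.5,0.295,0,0,0,0,0]

```text
time_s: 14.9
ee_pos: [0.6288, -0.1478, 0.0848]
eef_rot: [0.983, 0.183, 0.0, -0.001]
ft_force: [-0.3, 0.1, -3.0]
gripper_width: 0.0479
grasp_force: 52.5
```

Call:
move_arm:
  deltas:
    - [0.0025,0,0,0,0,0,0]
    - [0.0025,0,0,0,0,0,0]
    - [0.0025,0,0,0,0,0,0]
    - [0.0025,0,0,0,0,0,0]
    - [0.0025,0,0,0,0,0,0]

```text
time_s: 15.32
ee_pos: [0.6264, -0.1524, 0.0858]
eef_rot: [0.984, 0.181, -0.001, 0.0]
ft_force: [-0.2, -0.4, -3.2]
gripper_width: 0.0478
grasp_force: 52.4
```

Call:
move_arm:
  deltas:
    - [0,0,-0.06,0,0,0,0]
    - [0,0,-0.15,0,0,0,0]
    - [0,0,-0.24,0,0,0,0]
    - [0,0,-0.32,0,0,0,0]
    - [0,0,-0.36,0,0,0,0]

```text
time_s: 15.73
ee_pos: [0.6253, -0.1514, 0.0112]
eef_rot: [0.983, 0.181, -0.002, -0.001]
ft_force: [0.3, 0.4, -3.9]
gripper_width: 0.0479
grasp_force: 52.4
```

Call:
move_arm:
  deltas:
    - [0,0,-0.012,0,0,0,0]
    - [0,0,-0.024,0,0,0,0]
    - [0,0,-0.032,0,0,0,0]
    - [0,0,-0.038,0,0,0,0]
    - [0,0,-0.04,0,0,0,0]

```text
time_s: 16.15
ee_pos: [0.6282, -0.1516, 0.007]
eef_rot: [0.983, 0.181, 0.001, 0.0]
ft_force: [-0.5, 0.3, 1.8]
gripper_width: 0.0473
grasp_force: 52.7
```

Call:
move_arm:
  deltas:
    - [0,0,0,0,0,0,0]
    - [0,0,0,0,0,0,0.65]
    - [0,0,0,0,0,0,0.8]
    - [0,0,0,0,0,0,1]
    - [0,0,0,0,0,0,1]

```text
time_s: 16.57
ee_pos: [0.6277, -0.1515, 0.0064]
eef_rot: [0.983, 0.181, 0.0, 0.0]
ft_force: [-0.5, 0.4, 0.2]
gripper_width: 0.0853
grasp_force: 0.0
```

Call:
move_arm:
  deltas:
    - [0,0,0.04,0,0,0,1]
    - [0,0,0.14,0,0,0,1]
    - [0,0,0.28,0,0,0,1]
    - [0,0,0.44,0,0,0,1]
    - [0,0,0.6,0,0,0,1]

```text
time_s: 16.98
ee_pos: [0.627, -0.1514, 0.1277]
eef_rot: [0.983, 0.181, -0.0, -0.0]
ft_force: [1.1, 0.0, 0.2]
gripper_width: 0.0854
grasp_force: 0.0
```

Call:
move_arm:
  deltas:
    - [-0.04,0.03,0,0,0,0,1]
    - [-0.12,0.1,0,0,0,0,1]
    - [-0.23,0.185,0,0,0,0,1]
    - [-0.35,0.28,0,0,0,0,1]
    - [-0.47,0.38,0,0,0,0,1]

```text
time_s: 17.4
ee_pos: [0.5325, -0.0751, 0.1268]
eef_rot: [0.983, 0.181, 0.0, 0.0]
ft_force: [0.4, 1.3, -1.0]
gripper_width: 0.0852
grasp_force: 0.0
```

Call:
move_arm:
  deltas:
    - [-0.12,0.1,0,0,0,0,1]
    - [-0.24,0.2,0,0,0,0,1]
    - [-0.35,0.29,0,0,0,0,1]
    - [-0.43,0.36,0,0,0,0,1]
    - [-0.48,0.394,0,0,0,0,1]

```text
time_s: 17.82
ee_pos: [0.4356, 0.0051, 0.1266]
eef_rot: [0.983, 0.183, -0.0, -0.0]
ft_force: [-0.4, 1.1, 0.9]
gripper_width: 0.0853
grasp_force: 0.0
```

Call:
move_arm:
  deltas:
    - [0,0,0,0,0,0,1]
    - [0,0,0,0,0,0,1]
    - [0,0,-0.05,0,0,0,1]
    - [0,0,-0.1,0,0,0,1]
    - [0,0,-0.1,0,0,0,1]

```text
time_s: 18.23
ee_pos: [0.4373, 0.0024, 0.1046]
eef_rot: [0.984, 0.181, -0.001, 0.0]
ft_force: [-0.1, 0.2, -0.0]
gripper_width: 0.0854
grasp_force: 0.0
```

```bash
python3 - <<'E'
from m import *
p,d=grab_frame('top');tops(cloud('top',d),['yellow','white'])
p,d=grab_frame('side');X=cloud('side',d);tops(X,['white','yellow']);s=state();print(s['ee_pos'],s['gripper_width'])
e=s['ee_pos']
m=(np.hypot(X[...,0]-e[0],X[...,1]-e[1])<.06)&(X[...,2]>.062)&(X[...,2]<.3);print('tip z',np.sort(X[m][:,2])[:15:3])
E
```

```text
yellow top n 255 z 0.0534 mean [ 0.6283 -0.1503] circ [ 0.6282 -0.1464] 0.0206 rect ((628.9017944335938, -147.33984375), (38.977752685546875, 34.334983825683594), 89.39522552490234)
white empty 0
white top n 414 z 0.0535 mean [ 0.436  -0.0025] circ [0.4366 0.0011] 0.0242 rect ((436.8319396972656, 1.6240463256835938), (46.03205490112305, 43.818389892578125), 65.97831726074219)
yellow top n 226 z 0.0529 mean [ 0.625  -0.1552] circ [ 0.6248 -0.1555] 0.0218 rect ((623.8396606445312, -152.82447814941406), (29.363101959228516, 39.1558723449707), 63.9760856628418)
[0.43760962 0.00274837 0.10564824] 0.08559504058965668
tip z [0.13091456 0.1322897  0.13378484 0.13426842 0.13477217]
```

Call:
move_arm:
  deltas:
    - [0,0,-0.1,0,0,0,1]
    - [0,0,-0.22,0,0,0,1]
    - [0,0,-0.34,0,0,0,1]
    - [0,0,-0.44,0,0,0,1]
    - [0,0,-0.5,0,0,0,1]

```text
time_s: 18.75
ee_pos: [0.4371, 0.003, 0.0045]
eef_rot: [0.983, 0.181, -0.001, -0.0]
ft_force: [-0.6, 0.2, -0.1]
gripper_width: 0.0853
grasp_force: 0.0
```

Call:
move_arm:
  deltas:
    - [0,0,0,0,0,0,0.9]
    - [0,0,0,0,0,0,0.75]
    - [0,0,0,0,0,0,0.6]
    - [0,0,0,0,0,0,0.5]
    - [0,0,0,0,0,0,0.4]

```text
time_s: 19.17
ee_pos: [0.4384, 0.0035, 0.0074]
eef_rot: [0.983, 0.181, 0.001, 0.0]
ft_force: [-1.6, -0.2, 5.1]
gripper_width: 0.0467
grasp_force: 50.8
```

Call:
move_arm:
  deltas:
    - [0,0,0,0,0,0,0.2]
    - [0,0,0,0,0,0,0]
    - [0,0,0,0,0,0,0]
    - [0,0,0,0,0,0,0]
    - [0,0,0,0,0,0,0]

```text
time_s: 19.58
ee_pos: [0.4384, 0.0035, 0.0074]
eef_rot: [0.983, 0.181, 0.001, 0.0]
ft_force: [-1.6, 0.4, 6.8]
gripper_width: 0.0469
grasp_force: 50.9
```

Call:
move_arm:
  deltas:
    - [0,0,0.04,0,0,0,0]
    - [0,0,0.12,0,0,0,0]
    - [0,0,0.22,0,0,0,0]
    - [0,0,0.32,0,0,0,0]
    - [0,0,0.4,0,0,0,0]

```text
time_s: 20.0
ee_pos: [0.4375, 0.0032, 0.0881]
eef_rot: [0.983, 0.181, 0.001, 0.0]
ft_force: [1.0, 0.1, -3.1]
gripper_width: 0.0467
grasp_force: 52.0
```

Call:
move_arm:
  deltas:
    - [0,-0.04,0,0,0,0,0]
    - [0,-0.14,0,0,0,0,0]
    - [0,-0.28,0,0,0,0,0]
    - [0,-0.42,0,0,0,0,0]
    - [0,-0.57,0,0,0,0,0]

```text
time_s: 20.42
ee_pos: [0.4366, -0.1121, 0.0857]
eef_rot: [0.983, 0.182, -0.0, -0.0]
ft_force: [0.8, -0.3, -3.2]
gripper_width: 0.0465
grasp_force: 52.3
```

Call:
move_arm:
  deltas:
    - [0,-0.15,0,0,0,0,0]
    - [0,-0.3,0,0,0,0,0]
    - [0,-0.45,0,0,0,0,0]
    - [0,-0.58,0,0,0,0,0]
    - [-0.01,-0.68,0,0,0,0,0]

```text
time_s: 20.83
ee_pos: [0.4343, -0.25, 0.0856]
eef_rot: [0.984, 0.18, -0.0, 0.0]
ft_force: [-0.7, -1.4, -2.8]
gripper_width: 0.0465
grasp_force: 52.3
```

Call:
move_arm:
  deltas:
    - [0,-0.06,0,0,0,0,0]
    - [0,-0.107,0,0,0,0,0]
    - [0,-0.107,0,0,0,0,0]
    - [0,-0.107,0,0,0,0,0]
    - [0,-0.107,0,0,0,0,0]

```text
time_s: 21.25
ee_pos: [0.4356, -0.2663, 0.0859]
eef_rot: [0.983, 0.182, -0.0, -0.001]
ft_force: [1.1, -0.3, -3.2]
gripper_width: 0.046
grasp_force: 52.3
```

Call:
move_arm:
  deltas:
    - [0,0,-0.06,0,0,0,0]
    - [0,0,-0.15,0,0,0,0]
    - [0,0,-0.24,0,0,0,0]
    - [0,0,-0.32,0,0,0,0]
    - [0,0,-0.36,0,0,0,0]

```text
time_s: 21.67
ee_pos: [0.4348, -0.2658, 0.0125]
eef_rot: [0.983, 0.183, -0.001, -0.001]
ft_force: [0.6, -0.3, -2.7]
gripper_width: 0.0463
grasp_force: 52.3
```

Call:
move_arm:
  deltas:
    - [0,0,-0.012,0,0,0,0]
    - [0,0,-0.024,0,0,0,0]
    - [0,0,-0.032,0,0,0,0]
    - [0,0,-0.038,0,0,0,0]
    - [0,0,-0.04,0,0,0,0]

```text
time_s: 22.08
ee_pos: [0.436, -0.2681, 0.0074]
eef_rot: [0.983, 0.181, 0.0, 0.0]
ft_force: [-2.6, 1.7, 12.8]
gripper_width: 0.0466
grasp_force: 53.7
```

Call:
move_arm:
  deltas:
    - [0,0,0,0,0,0,0]
    - [0,0,0,0,0,0,0.65]
    - [0,0,0,0,0,0,0.8]
    - [0,0,0,0,0,0,1]
    - [0,0,0,0,0,0,1]

```text
time_s: 22.5
ee_pos: [0.4357, -0.2683, 0.0064]
eef_rot: [0.983, 0.181, 0.0, 0.0]
ft_force: [-0.3, 0.7, 0.0]
gripper_width: 0.0853
grasp_force: 0.0
```

Call:
move_arm:
  deltas:
    - [0,0,0.04,0,0,0,1]
    - [0,0,0.14,0,0,0,1]
    - [0,0,0.28,0,0,0,1]
    - [0,0,0.44,0,0,0,1]
    - [0,0,0.6,0,0,0,1]

```text
time_s: 22.92
ee_pos: [0.4349, -0.2678, 0.1277]
eef_rot: [0.983, 0.181, -0.0, -0.0]
ft_force: [0.5, -0.6, -0.2]
gripper_width: 0.0855
grasp_force: 0.0
```

Call:
move_arm:
  deltas:
    - [0.04,0.077,0,0,0,0,1]
    - [0.11,0.212,0,0,0,0,1]
    - [0.19,0.365,0,0,0,0,1]
    - [0.265,0.51,0,0,0,0,1]
    - [0.34,0.655,0,0,0,0,1]

```text
time_s: 23.33
ee_pos: [0.504, -0.1357, 0.1269]
eef_rot: [0.983, 0.181, 0.0, 0.0]
ft_force: [-0.0, 0.1, -0.3]
gripper_width: 0.0854
grasp_force: 0.0
```

Call:
move_arm:
  deltas:
    - [0.08,0.154,0,0,0,0,1]
    - [0.16,0.308,0,0,0,0,1]
    - [0.24,0.462,0,0,0,0,1]
    - [0.32,0.616,0,0,0,0,1]
    - [0.4,0.77,0,0,0,0,1]

```text
time_s: 23.75
ee_pos: [0.5839, 0.0185, 0.1268]
eef_rot: [0.983, 0.181, 0.0, 0.0]
ft_force: [1.1, -0.5, 0.8]
gripper_width: 0.0852
grasp_force: 0.0
```

Call:
move_arm:
  deltas:
    - [0.08,0.154,0,0,0,0,1]
    - [0.15,0.29,0,0,0,0,1]
    - [0.21,0.41,0,0,0,0,1]
    - [0.26,0.5,0,0,0,0,1]
    - [0.2875,0.55,0,0,0,0,1]

```text
time_s: 24.17
ee_pos: [0.6415, 0.1306, 0.1267]
eef_rot: [0.983, 0.183, 0.001, -0.001]
ft_force: [-0.5, 0.6, -0.2]
gripper_width: 0.0851
grasp_force: 0.0
```

Call:
move_arm:
  deltas:
    - [0,0,0,0,0,0,1]
    - [0,0,0,0,0,0,1]
    - [0,0,0,0,0,0,1]
    - [0,0,-0.05,0,0,0,1]
    - [0,0,-0.1,0,0,0,1]

```text
time_s: 24.58
ee_pos: [0.6411, 0.1252, 0.1059]
eef_rot: [0.984, 0.18, 0.0, 0.0]
ft_force: [0.3, -0.4, 0.1]
gripper_width: 0.0856
grasp_force: 0.0
```

```bash
python3 - <<'E'
from m import *
p,d=grab_frame('top');tops(cloud('top',d),['yellow','red'])
p,d=grab_frame('side');X=cloud('side',d);tops(X,['red','yellow','green']);s=state();print(s['ee_pos'],s['gripper_width'])
e=s['ee_pos']
m=(np.hypot(X[...,0]-e[0],X[...,1]-e[1])<.06)&(X[...,2]>.062)&(X[...,2]<.3);print('tip z',np.sort(X[m][:,2])[:15:3])
E
```

```text
yellow top n 259 z 0.0534 mean [ 0.6285 -0.1505] circ [ 0.6295 -0.1517] 0.0239 rect ((629.3369140625, -148.68576049804688), (39.70848083496094, 42.723636627197266), 39.17363739013672)
red top n 693 z 0.0538 mean [ 0.4372 -0.266 ] circ [ 0.4375 -0.2681] 0.0244 rect ((437.272216796875, -267.1103210449219), (46.03791809082031, 45.79510498046875), 43.92483901977539)
red top n 740 z 0.0529 mean [ 0.4335 -0.2735] circ [ 0.4335 -0.2712] 0.0238 rect ((433.9070739746094, -270.5256652832031), (44.069725036621094, 46.32725143432617), 16.159107208251953)
yellow top n 235 z 0.0528 mean [ 0.6247 -0.1553] circ [ 0.6217 -0.1543] 0.0207 rect ((624.7915649414062, -152.51382446289062), (31.60214614868164, 36.49801254272461), 71.19661712646484)
green top n 439 z 0.0533 mean [0.6375 0.1224] circ [0.6386 0.1257] 0.0311 rect ((638.976318359375, 126.2913589477539), (57.33799362182617, 57.829490661621094), 52.48592758178711)
[0.63893597 0.12543156 0.1035502 ] 0.08526217469882555
tip z [0.12835343 0.13032545 0.13145593 0.13181669 0.13205172]
```

Call:
move_arm:
  deltas:
    - [0,0,-0.1,0,0,0,1]
    - [0,0,-0.22,0,0,0,1]
    - [0,0,-0.34,0,0,0,1]
    - [0,0,-0.44,0,0,0,1]
    - [0,0,-0.5,0,0,0,1]

```text
time_s: 25.1
ee_pos: [0.6391, 0.1262, 0.0034]
eef_rot: [0.983, 0.181, -0.002, 0.0]
ft_force: [-0.3, -0.4, -0.0]
gripper_width: 0.0855
grasp_force: 0.0
```

Call:
move_arm:
  deltas:
    - [0,0,0,0,0,0,0.9]
    - [0,0,0,0,0,0,0.8]
    - [0,0,0,0,0,0,0.7]
    - [0,0,0,0,0,0,0.6]
    - [0,0,0,0,0,0,0.4]

```text
time_s: 25.52
ee_pos: [0.6422, 0.1274, 0.0079]
eef_rot: [0.983, 0.181, 0.001, -0.0]
ft_force: [-0.3, 0.5, 4.4]
gripper_width: 0.0566
grasp_force: 54.1
```

Call:
move_arm:
  deltas:
    - [0,0,0,0,0,0,0.2]
    - [0,0,0,0,0,0,0]
    - [0,0,0,0,0,0,0]
    - [0,0,0,0,0,0,0]
    - [0,0,0,0,0,0,0]

```text
time_s: 25.93
ee_pos: [0.6423, 0.1274, 0.0079]
eef_rot: [0.983, 0.181, 0.001, -0.0]
ft_force: [-1.1, 0.6, 6.7]
gripper_width: 0.0569
grasp_force: 54.3
```

Call:
move_arm:
  deltas:
    - [0,0,0.04,0,0,0,0]
    - [0,0,0.12,0,0,0,0]
    - [0,0,0.22,0,0,0,0]
    - [0,0,0.32,0,0,0,0]
    - [0,0,0.4,0,0,0,0]

```text
time_s: 26.35
ee_pos: [0.641, 0.1268, 0.0878]
eef_rot: [0.983, 0.181, 0.0, 0.0]
ft_force: [0.2, -0.4, -1.7]
gripper_width: 0.0565
grasp_force: 53.8
```

Call:
move_arm:
  deltas:
    - [-0.05,-0.03,0,0,0,0,0]
    - [-0.14,-0.084,0,0,0,0,0]
    - [-0.26,-0.156,0,0,0,0,0]
    - [-0.38,-0.228,0,0,0,0,0]
    - [-0.5,-0.3,0,0,0,0,0]

```text
time_s: 26.77
ee_pos: [0.5394, 0.0662, 0.0864]
eef_rot: [0.983, 0.181, -0.0, 0.0]
ft_force: [0.7, -0.8, -2.8]
gripper_width: 0.0567
grasp_force: 53.8
```

Call:
move_arm:
  deltas:
    - [-0.12,-0.072,0,0,0,0,0]
    - [-0.24,-0.144,0,0,0,0,0]
    - [-0.36,-0.216,0,0,0,0,0]
    - [-0.46,-0.276,0,0,0,0,0]
    - [-0.5275,-0.317,0,0,0,0,0]

```text
time_s: 27.18
ee_pos: [0.4325, 0.0019, 0.0863]
eef_rot: [0.984, 0.181, -0.001, 0.0]
ft_force: [0.9, 0.7, -2.5]
gripper_width: 0.0565
grasp_force: 53.8
```

Call:
move_arm:
  deltas:
    - [0,0,0,0,0,0,0]
    - [0,0,0,0,0,0,0]
    - [0,0,0,0,0,0,0]
    - [0,0,0,0,0,0,0]
    - [0,0,-0.04,0,0,0,0]

```text
time_s: 27.6
ee_pos: [0.4374, 0.0042, 0.0789]
eef_rot: [0.983, 0.182, 0.002, 0.0]
ft_force: [0.0, 0.4, -3.2]
gripper_width: 0.0569
grasp_force: 53.8
```

Call:
move_arm:
  deltas:
    - [0,0,-0.06,0,0,0,0]
    - [0,0,-0.15,0,0,0,0]
    - [0,0,-0.23,0,0,0,0]
    - [0,0,-0.29,0,0,0,0]
    - [0,0,-0.32,0,0,0,0]

```text
time_s: 28.02
ee_pos: [0.4348, 0.004, 0.0122]
eef_rot: [0.983, 0.182, -0.001, -0.0]
ft_force: [0.1, 0.9, -2.3]
gripper_width: 0.0567
grasp_force: 53.8
```

Call:
move_arm:
  deltas:
    - [0,0,-0.012,0,0,0,0]
    - [0,0,-0.024,0,0,0,0]
    - [0,0,-0.032,0,0,0,0]
    - [0,0,-0.038,0,0,0,0]
    - [0,0,-0.04,0,0,0,0]

```text
time_s: 28.43
ee_pos: [0.4359, 0.0037, 0.0077]
eef_rot: [0.983, 0.181, 0.0, 0.0]
ft_force: [-8.1, 0.7, 27.7]
gripper_width: 0.0566
grasp_force: 56.6
```

Call:
move_arm:
  deltas:
    - [0,0,0,0,0,0,0]
    - [0,0,0,0,0,0,0.75]
    - [0,0,0,0,0,0,0.85]
    - [0,0,0,0,0,0,1]
    - [0,0,0,0,0,0,1]

```text
time_s: 28.85
ee_pos: [0.4358, 0.0036, 0.0063]
eef_rot: [0.983, 0.181, 0.0, 0.0]
ft_force: [-0.0, 0.5, 0.4]
gripper_width: 0.0853
grasp_force: 0.0
```

Call:
move_arm:
  deltas:
    - [0,0,0.04,0,0,0,1]
    - [0,0,0.14,0,0,0,1]
    - [0,0,0.28,0,0,0,1]
    - [0,0,0.44,0,0,0,1]
    - [0,0,0.6,0,0,0,1]

```text
time_s: 29.27
ee_pos: [0.4347, 0.0036, 0.1277]
eef_rot: [0.983, 0.181, -0.001, -0.0]
ft_force: [1.5, -1.1, 0.2]
gripper_width: 0.0852
grasp_force: 0.0
```

Call:
move_arm:
  deltas:
    - [0,0.04,0,0,0,0.03,1]
    - [0.02,0.14,0,0,0,0.06,1]
    - [0.04,0.28,0,0,0,0.085,1]
    - [0.05,0.42,0,0,0,0.098,1]
    - [0.07,0.57,0,0,0,0.098,1]

```text
time_s: 29.68
ee_pos: [0.4492, 0.118, 0.1267]
eef_rot: [0.944, 0.33, 0.0, 0.0]
ft_force: [1.5, -1.0, -0.3]
gripper_width: 0.0854
grasp_force: 0.0
```

Call:
move_arm:
  deltas:
    - [0.02,0.15,0,0,0,0,1]
    - [0.035,0.3,0,0,0,0,1]
    - [0.05,0.44,0,0,0,0,1]
    - [0.065,0.56,0,0,0,0,1]
    - [0.0725,0.646,0,0,0,0,1]

```text
time_s: 30.1
ee_pos: [0.4638, 0.2496, 0.1267]
eef_rot: [0.944, 0.331, 0.0, -0.001]
ft_force: [0.0, -0.6, -0.2]
gripper_width: 0.0854
grasp_force: 0.0
```

Call:
move_arm:
  deltas:
    - [0,0,0,0,0,0,1]
    - [0,0,0,0,0,0,1]
    - [0,0,0,0,0,0,1]
    - [0,0,-0.05,0,0,0,1]
    - [0,0,-0.1,0,0,0,1]

```text
time_s: 30.52
ee_pos: [0.4644, 0.2455, 0.1058]
eef_rot: [0.944, 0.329, 0.0, 0.0]
ft_force: [-0.2, 0.6, 0.2]
gripper_width: 0.0854
grasp_force: 0.0
```

```bash
python3 - <<'E'
from m import *
p,d=grab_frame('top');tops(cloud('top',d),['white','green'])
p,d=grab_frame('side');X=cloud('side',d);tops(X,['white','green','blue']);s=state();print(s['ee_pos'],s['eef_rot'],s['gripper_width'])
cv2.imwrite('pics/s6.png',cv2.resize(p[60:270,120:400,::-1],None,fx=2.7,fy=2.7))
E
```

```text
white top n 1066 z 0.0537 mean [0.4373 0.0029] circ [0.4375 0.0027] 0.0292 rect ((437.19329833984375, 2.845367431640625), (55.23759841918945, 56.42794418334961), 88.94795989990234)
green empty 0
white top n 610 z 0.0535 mean [ 0.4343 -0.0022] circ [0.4361 0.0007] 0.0304 rect ((434.9287414550781, 1.4495658874511719), (56.501243591308594, 57.93808364868164), 19.922080993652344)
green empty 0
blue top n 303 z 0.0532 mean [0.4631 0.2421] circ [0.4629 0.245 ] 0.0308 rect ((463.7881164550781, 246.407470703125), (53.067787170410156, 39.78546905517578), 36.158111572265625)
[0.46261992 0.24492071 0.10402624] [ 9.44161307e-01  3.29477523e-01 -1.91668090e-03  5.60357561e-04] 0.0855689023672207
```

View pics/s6.png

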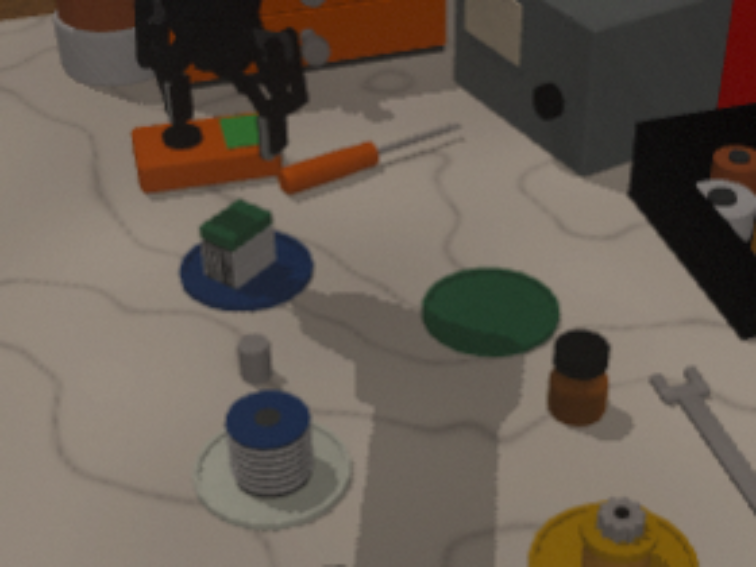

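The pulley (268,440) is upright in white and green is empty. The fingers line up with the regulator's short edge. Now I grasp it.

Call:
move_arm:
  deltas:
    - [0,0,-0.1,0,0,0,1]
    - [0,0,-0.22,0,0,0,1]
    - [0,0,-0.34,0,0,0,1]
    - [0,0,-0.44,0,0,0,1]
    - [0,0,-0.5,0,0,0,1]

```text
time_s: 31.03
ee_pos: [0.4626, 0.2456, 0.0038]
eef_rot: [0.944, 0.33, -0.002, 0.0]
ft_force: [-0.4, 0.6, -0.6]
gripper_width: 0.0852
grasp_force: 0.0
```

Call:
move_arm:
  deltas:
    - [0,0,0,0,0,0,0.9]
    - [0,0,0,0,0,0,0.75]
    - [0,0,0,0,0,0,0.6]
    - [0,0,0,0,0,0,0.45]
    - [0,0,0,0,0,0,0.35]

```text
time_s: 31.45
ee_pos: [0.4648, 0.2475, 0.0074]
eef_rot: [0.944, 0.33, 0.001, -0.0]
ft_force: [-2.0, 0.3, 1.3]
gripper_width: 0.0352
grasp_force: 50.4
```

Call:
move_arm:
  deltas:
    - [0,0,0,0,0,0,0.2]
    - [0,0,0,0,0,0,0]
    - [0,0,0,0,0,0,0]
    - [0,0,0,0,0,0,0]
    - [0,0,0,0,0,0,0]

```text
time_s: 31.87
ee_pos: [0.4648, 0.2475, 0.0074]
eef_rot: [0.944, 0.33, 0.001, -0.0]
ft_force: [-1.1, -0.3, 6.1]
gripper_width: 0.0352
grasp_force: 51.1
```

Call:
move_arm:
  deltas:
    - [0,0,0.04,0,0,0,0]
    - [0,0,0.12,0,0,0,0]
    - [0,0,0.22,0,0,0,0]
    - [0,0,0.32,0,0,0,0]
    - [0,0,0.4,0,0,0,0]

```text
time_s: 32.28
ee_pos: [0.464, 0.2467, 0.088]
eef_rot: [0.944, 0.33, 0.0, -0.0]
ft_force: [0.3, 1.2, -2.7]
gripper_width: 0.0352
grasp_force: 50.3
```

Call:
move_arm:
  deltas:
    - [0.04,-0.026,0,0,0,0,0]
    - [0.12,-0.08,0,0,0,0,0]
    - [0.22,-0.145,0,0,0,0,0]
    - [0.33,-0.217,0,0,0,0,0]
    - [0.44,-0.289,0,0,0,0,0]

```text
time_s: 32.7
ee_pos: [0.5527, 0.1872, 0.0854]
eef_rot: [0.944, 0.33, -0.001, 0.0]
ft_force: [0.1, 0.7, -3.5]
gripper_width: 0.0353
grasp_force: 50.5
```

Call:
move_arm:
  deltas:
    - [0.11,-0.072,0,0,0,0,0]
    - [0.22,-0.145,0,0,0,0,0]
    - [0.32,-0.21,0,0,0,0,0]
    - [0.4,-0.263,0,0,0,0,0]
    - [0.4525,-0.2975,0,0,0,0,0]

```text
time_s: 33.12
ee_pos: [0.6442, 0.1257, 0.0849]
eef_rot: [0.944, 0.329, -0.0, 0.001]
ft_force: [-0.2, -0.9, -2.7]
gripper_width: 0.0349
grasp_force: 50.5
```

Call:
move_arm:
  deltas:
    - [0,0,0,0,0,0,0]
    - [0,0,0,0,0,0,0]
    - [0,0,0,0,0,0,0]
    - [0,0,0,0,0,0,0]
    - [0,0,-0.04,0,0,0,0]

```text
time_s: 33.53
ee_pos: [0.6428, 0.1308, 0.0793]
eef_rot: [0.944, 0.331, 0.001, -0.0]
ft_force: [1.0, -0.2, -2.3]
gripper_width: 0.0354
grasp_force: 50.5
```

Call:
move_arm:
  deltas:
    - [0,0,-0.06,0,0,0,0]
    - [0,0,-0.15,0,0,0,0]
    - [0,0,-0.23,0,0,0,0]
    - [0,0,-0.29,0,0,0,0]
    - [0,0,-0.32,0,0,0,0]

```text
time_s: 33.95
ee_pos: [0.6405, 0.1293, 0.0113]
eef_rot: [0.944, 0.33, -0.002, -0.0]
ft_force: [-0.4, 0.3, -3.3]
gripper_width: 0.0351
grasp_force: 50.4
```

Call:
move_arm:
  deltas:
    - [0,0,-0.012,0,0,0,0]
    - [0,0,-0.024,0,0,0,0]
    - [0,0,-0.032,0,0,0,0]
    - [0,0,-0.036,0,0,0,0]
    - [0,0,-0.037,0,0,0,0]

```text
time_s: 34.37
ee_pos: [0.6429, 0.1296, 0.0075]
eef_rot: [0.944, 0.33, 0.001, 0.0]
ft_force: [-2.1, -0.0, 1.1]
gripper_width: 0.0349
grasp_force: 50.7
```

Call:
move_arm:
  deltas:
    - [0,0,0,0,0,0,0]
    - [0,0,0,0,0,0,0.55]
    - [0,0,0,0,0,0,0.75]
    - [0,0,0,0,0,0,1]
    - [0,0,0,0,0,0,1]

```text
time_s: 34.78
ee_pos: [0.6427, 0.1296, 0.0069]
eef_rot: [0.944, 0.33, 0.0, 0.0]
ft_force: [-0.5, -0.5, -0.1]
gripper_width: 0.0808
grasp_force: 0.0
```

Call:
move_arm:
  deltas:
    - [0,0,0.04,0,0,0,1]
    - [0,0,0.14,0,0,0,1]
    - [0,0,0.28,0,0,0,1]
    - [0,0,0.44,0,0,0,1]
    - [0,0,0.597,0,0,0,1]

```text
time_s: 35.2
ee_pos: [0.6421, 0.1295, 0.1278]
eef_rot: [0.944, 0.33, -0.0, -0.0]
ft_force: [0.7, 0.2, -0.9]
gripper_width: 0.0856
grasp_force: 0.0
```

Call:
move_arm:
  deltas:
    - [-0.05,-0.03,0,0,0,0,1]
    - [-0.14,-0.085,0,0,0,0,1]
    - [-0.26,-0.158,0,0,0,0,1]
    - [-0.38,-0.231,0,0,0,0,1]
    - [-0.5,-0.304,0,0,0,0,1]

```text
time_s: 35.62
ee_pos: [0.5414, 0.0682, 0.1267]
eef_rot: [0.944, 0.33, 0.0, 0.0]
ft_force: [-0.2, 0.2, -0.4]
gripper_width: 0.0857
grasp_force: 0.0
```

Call:
move_arm:
  deltas:
    - [-0.12,-0.073,0,0,0,0,1]
    - [-0.24,-0.146,0,0,0,0,1]
    - [-0.36,-0.219,0,0,0,0,1]
    - [-0.46,-0.28,0,0,0,0,1]
    - [-0.5325,-0.325,0,0,0,0,1]

```text
time_s: 36.03
ee_pos: [0.4339, 0.0024, 0.1265]
eef_rot: [0.944, 0.33, -0.0, 0.0]
ft_force: [0.2, 0.0, -0.5]
gripper_width: 0.0857
grasp_force: 0.0
```

Call:
move_arm:
  deltas:
    - [0,0,0,0,0,0,1]
    - [0,0,0,0,0,0,1]
    - [0,0,0,0,0,0,1]
    - [0,0,-0.05,0,0,0,1]
    - [0,0,-0.1,0,0,0,1]

```text
time_s: 36.45
ee_pos: [0.4373, 0.0043, 0.1058]
eef_rot: [0.944, 0.33, 0.001, 0.0]
ft_force: [0.3, 0.2, -0.7]
gripper_width: 0.0856
grasp_force: 0.0
```

Call:
move_arm:
  deltas:
    - [0,0,-0.1,0,0,0,1]
    - [0,0,-0.22,0,0,0,1]
    - [0,0,-0.34,0,0,0,1]
    - [0,0,-0.44,0,0,0,1]
    - [0,0,-0.5,0,0,0,1]

```text
time_s: 36.87
ee_pos: [0.4345, 0.0042, 0.003]
eef_rot: [0.944, 0.331, -0.002, -0.001]
ft_force: [-0.1, -0.8, 0.1]
gripper_width: 0.0853
grasp_force: 0.0
```

Call:
move_arm:
  deltas:
    - [0,0,0,0,0,0,0.9]
    - [0,0,0,0,0,0,0.8]
    - [0,0,0,0,0,0,0.7]
    - [0,0,0,0,0,0,0.6]
    - [0,0,0,0,0,0,0.4]

```text
time_s: 37.28
ee_pos: [0.4364, 0.0038, 0.0067]
eef_rot: [0.944, 0.33, 0.001, 0.0]
ft_force: [0.7, -0.2, -2.7]
gripper_width: 0.0567
grasp_force: 53.5
```

Call:
move_arm:
  deltas:
    - [0,0,0,0,0,0,0.2]
    - [0,0,0,0,0,0,0]
    - [0,0,0,0,0,0,0]
    - [0,0,0,0,0,0,0]
    - [0,0,0,0,0,0,0]

```text
time_s: 37.7
ee_pos: [0.4364, 0.0037, 0.0067]
eef_rot: [0.944, 0.33, 0.001, 0.0]
ft_force: [-0.6, 0.8, 6.9]
gripper_width: 0.0569
grasp_force: 54.1
```

Call:
move_arm:
  deltas:
    - [0,0,0.04,0,0,0,0]
    - [0,0,0.12,0,0,0,0]
    - [0,0,0.22,0,0,0,0]
    - [0,0,0.32,0,0,0,0]
    - [0,0,0.4,0,0,0,0]

```text
time_s: 38.12
ee_pos: [0.4357, 0.0035, 0.0876]
eef_rot: [0.944, 0.33, 0.0, 0.0]
ft_force: [0.9, 0.6, -2.8]
gripper_width: 0.0568
grasp_force: 54.0
```

```bash
python3 - <<'E'
from m import *
p,d=grab_frame('top');tops(cloud('top',d),['green'])
E
```

```text
green top n 645 z 0.0535 mean [0.6432 0.1286] circ [0.644  0.1292] 0.0297 rect ((644.3400268554688, 129.23866271972656), (49.37549591064453, 37.1496467590332), 39.1494140625)
```

```bash
python3 - <<'E'
from cell import state
s=state();print(s['time_s'],s['ee_pos'],s['gripper_width'],s['grasp_force'])
E
```

```text
38.1667 [0.43752674 0.00359045 0.08975776] 0.056673793733129835 53.963747173547745
```

Call:
move_arm:
  deltas:
    - [0,0.05,0,0,0,0,0]
    - [0.02,0.14,0,0,0,0,0]
    - [0.035,0.27,0,0,0,0,0]
    - [0.055,0.4,0,0,0,0,0]
    - [0.075,0.53,0,0,0,0,0]

```text
time_s: 38.58
ee_pos: [0.4498, 0.1112, 0.0849]
eef_rot: [0.944, 0.33, -0.001, -0.0]
ft_force: [0.5, 0.1, -2.8]
gripper_width: 0.0564
grasp_force: 54.0
```

Call:
move_arm:
  deltas:
    - [0.02,0.14,0,0,0,0,0]
    - [0.04,0.28,0,0,0,0,0]
    - [0.06,0.42,0,0,0,0,0]
    - [0.08,0.56,0,0,0,0,0]
    - [0.0925,0.64,0,0,0,0,0]

```text
time_s: 39.0
ee_pos: [0.468, 0.2422, 0.0849]
eef_rot: [0.943, 0.332, -0.0, -0.001]
ft_force: [-0.3, -0.4, -3.0]
gripper_width: 0.0567
grasp_force: 54.0
```

Call:
move_arm:
  deltas:
    - [0,0.037,0,0,0,0,0]
    - [0,0.037,0,0,0,0,0]
    - [0,0.037,0,0,0,0,0]
    - [0,0.037,0,0,0,0,0]
    - [0,0.037,-0.04,0,0,0,0]

```text
time_s: 39.42
ee_pos: [0.4703, 0.2437, 0.0787]
eef_rot: [0.944, 0.329, 0.001, 0.0]
ft_force: [0.9, 0.2, -2.8]
gripper_width: 0.0568
grasp_force: 54.0
```

Call:
move_arm:
  deltas:
    - [0,0,-0.06,0,0,0,0]
    - [0,0,-0.15,0,0,0,0]
    - [0,0,-0.23,0,0,0,0]
    - [0,0,-0.29,0,0,0,0]
    - [0,0,-0.32,0,0,0,0]

```text
time_s: 39.83
ee_pos: [0.4682, 0.2437, 0.0118]
eef_rot: [0.944, 0.33, -0.002, 0.0]
ft_force: [1.0, -0.4, -1.7]
gripper_width: 0.057
grasp_force: 54.0
```

Call:
move_arm:
  deltas:
    - [0,0,-0.012,0,0,0,0]
    - [0,0,-0.024,0,0,0,0]
    - [0,0,-0.032,0,0,0,0]
    - [0,0,-0.036,0,0,0,0]
    - [0,0,-0.037,0,0,0,0]

```text
time_s: 40.25
ee_pos: [0.4697, 0.2453, 0.0071]
eef_rot: [0.944, 0.33, 0.0, -0.0]
ft_force: [-0.1, -0.2, -3.0]
gripper_width: 0.0567
grasp_force: 54.0
```

Call:
move_arm:
  deltas:
    - [0,0,0,0,0,0,0]
    - [0,0,0,0,0,0,0.75]
    - [0,0,0,0,0,0,0.85]
    - [0,0,0,0,0,0,1]
    - [0,0,0,0,0,0,1]

```text
time_s: 40.67
ee_pos: [0.4697, 0.2452, 0.007]
eef_rot: [0.944, 0.33, 0.0, -0.0]
ft_force: [-0.3, -0.5, -0.2]
gripper_width: 0.0854
grasp_force: 0.0
```

Call:
move_arm:
  deltas:
    - [0,0,0.04,0,0,0,1]
    - [0,0,0.14,0,0,0,1]
    - [0,0,0.28,0,0,0,1]
    - [0,0,0.44,0,0,0,1]
    - [0,0,0.597,0,0,0,1]

```text
time_s: 41.08
ee_pos: [0.469, 0.2449, 0.1278]
eef_rot: [0.944, 0.33, -0.0, -0.0]
ft_force: [0.8, 0.7, -0.0]
gripper_width: 0.0854
grasp_force: 0.0
```

Call:
move_arm:
  deltas:
    - [0,-0.05,0,0,0,0,1]
    - [0,-0.2,0,0,0,0,1]
    - [0,-0.4,0,0,0,0,1]
    - [0,-0.55,0,0,0,0,1]
    - [0,-0.65,0,0,0,0,1]

```text
time_s: 41.5
ee_pos: [0.4689, 0.1111, 0.1262]
eef_rot: [0.944, 0.329, -0.0, 0.001]
ft_force: [-0.3, -0.0, -0.5]
gripper_width: 0.0852
grasp_force: 0.0
```

```bash
python3 - <<'E'
from m import *
for c in('top','side'):
    p,d=grab_frame(c);print(c);tops(cloud(c,d));cv2.imwrite(f'pics/f_{c}.png',p[:,:,::-1])
E
```

```text
top
red top n 692 z 0.0538 mean [ 0.4371 -0.266 ] circ [ 0.4374 -0.2684] 0.0243 rect ((436.9583740234375, -267.2748107910156), (44.10271453857422, 46.4188346862793), 88.61861419677734)
blue empty 0
green top n 645 z 0.0536 mean [0.6432 0.1288] circ [0.6443 0.1289] 0.0292 rect ((644.3087768554688, 129.26901245117188), (49.82958984375, 36.815940856933594), 39.829368591308594)
yellow top n 261 z 0.0536 mean [ 0.6281 -0.1507] circ [ 0.6289 -0.151 ] 0.0233 rect ((628.3805541992188, -147.83718872070312), (40.31907272338867, 42.18244171142578), 78.20692443847656)
white empty 0
side
red top n 739 z 0.053 mean [ 0.4333 -0.2735] circ [ 0.4347 -0.2711] 0.0238 rect ((433.845947265625, -271.04266357421875), (44.52332305908203, 45.997684478759766), 10.078349113464355)
blue top n 393 z 0.0536 mean [0.4683 0.238 ] circ [0.4679 0.2428] 0.0309 rect ((468.7324523925781, 243.062744140625), (56.47455596923828, 58.82465362548828), 5.326058387756348)
green top n 324 z 0.0529 mean [0.6391 0.124 ] circ [0.641  0.1273] 0.0301 rect ((639.9028930664062, 127.68167114257812), (52.33827209472656, 38.738006591796875), 36.68877029418945)
yellow top n 224 z 0.0529 mean [ 0.625  -0.1554] circ [ 0.6238 -0.1578] 0.0199 rect ((626.6370849609375, -155.7244873046875), (29.341503143310547, 35.60167694091797), 3.9889464378356934)
white empty 0
```

View pics/f_side.png

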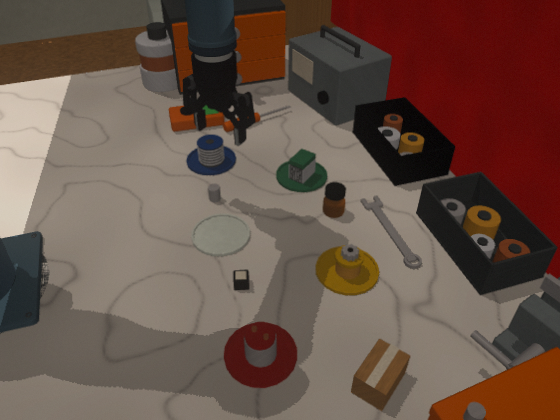

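The side view shows every part upright in its own dish: pulley (211,150), regulator (302,166), pinion (349,262) and solenoid (261,345). White (221,234) is empty and the arm is clear.

```bash
python3 -c "
from cell import env
print(env.close_job())"
```

```text
the job is handed in; nothing more can be done
None
```

All four parts stand upright within about 3 mm of the centre of their own dishes, the white dish is empty, and the job was handed in at about 41.6 s; the judge returned no verdict.

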